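Find the notch in the rail and spring the lid of a test set

TASK

The lid of the grey test set is held by a release key that is hidden in a notch somewhere along the aluminium rail at its near edge. With the fingers shut, run their tip lightly along the top of the rail until it finds the notch, then reach into the notch and press the key fully home, so that the lid springs ajar by itself, and take the hand away. Do not touch the lid, do not press hard enough to hurt the rail, and pick up or shift nothing that stands around.

Things in the scene. Friction and masses are not known exactly. Their poses are not given: they have to be found in the camera images.
- test_set: Test set fixed to the bench: grey base plate 270 x 380 mm, 30 mm high, with an aluminium rail along its near edge and a tray with a flat black lid behind it (x 60 to 250, y -150 to 150 mm). Origin at bench level under the rail's middle; x points from the rail to the lid, y along the rail, z up. Its place and turn (up to 0.25 rad) vary.
- rail_mid (a point): Middle of the rail's top, 60 mm above the bench, axes as the test set. Rail: 300 mm long (y -150 to 150), 30 mm wide, 30 mm above the base plate, top level and flush but for one notch, 44 mm long, cut right across with upright walls and centred, each time anew, at y = -110, -66, -22, 22, 66 or 110 mm from here (never in the last 18 mm of either end).
- key (a joint): How far the release key is pressed straight down, m: 0 at rest, 0.008 fully home on a hard stop. The key is an aluminium plate 28 x 40 mm in the notch, its top 12 mm below the rail's top at rest and 20 mm when home. It resists with about 5 to 7 N, has no return spring and stays where it is left. It drives the lid.
- lid (a joint): Opening angle of the lid about its hinge on the far side, rad: 0 shut; rises with the key to 0.12 when the key is fully home.
- lid_front (a point): Middle of the upper near edge of the flat black lid (190 x 300 x 8 mm), 60 mm behind the rail's middle and 70 mm above the bench when shut; it rises about 23 mm when the lid springs ajar. The lid is not to be touched.
- spacer: Loose brass spacer post, 12 mm across, 35 mm high, standing on the base plate's ledge at its +y end; origin at its foot. Leave alone.
- tin: Loose small steel tin, 32 mm across, 22 mm high, on the base plate's ledge at its -y end; origin at its foot. Leave alone.
- screwdriver: Loose screwdriver lying on the bench in front of the rail. Leave alone.
- spool: Loose grey spool, 52 mm across, 30 mm high, on the bench in front of the rail; origin at its underside. Leave alone.
- jar: Loose jar, 44 mm across, 60 mm high, standing on the bench beside the set's +y end. Leave alone.
- cup: Loose white cup, 60 mm across, 60 mm high, standing on the bench beside the set's -y end. Leave alone.
- wrench: Loose wrench lying on the bench beside the set's +y end. Leave alone.

How it is judged (in metres and radians):
On the way, in this order (a step that is already met when the one before it is completed fails the run):
1. a fingertip rests on the top of the rail, the key not yet pressed (x of the grasp point in the frame of rail_mid between -0.035 and 0.035 m and y of the grasp point in the frame of rail_mid between -0.16 and 0.16 m and z of the grasp point in the frame of rail_mid between 0.012 and 0.045 m and contact force between the fingers and anything else above 0.3 N and value of joint key below 0.001 m), for 0.1 s.
2. a fingertip inside the notch presses the key home (x of the grasp point in the frame of rail_mid between -0.035 and 0.035 m and y of the grasp point in the frame of rail_mid between -0.16 and 0.16 m and z of the grasp point in the frame of rail_mid below 0.012 m and contact force between the fingers and anything else above 0.3 N and value of joint key above 0.0065 m), for 0.1 s.
At the end, for the whole second after the job is handed in: The key is at least 6.5 of its 8 mm down, the lid stands ajar (over 0.09 rad) and at rest, and every loose thing is within 12 mm of where it stood (value of joint key above 0.0065 m and value of joint lid above 0.09 rad and velocity of joint lid below 0.05 rad/s and distance of each of spacer, tin, screwdriver, spool, jar, cup, wrench from where it was at the start of the episode below 0.012 m); the robot touches nothing.
It fails at once if the robot touches the lid (contact force between any of the fingers, the arm and lid above 0.5 N).
It fails at once if the fingers press anything with more than 45 N (contact force between the fingers and anything else above 45 N).
It fails at once if a loose thing is shifted by more than 12 mm or lifted (distance of any of spacer, tin, screwdriver, spool, jar, cup, wrench from where it was at the start of the episode above 0.012 m).
It also fails if it takes over 64 s, if anything falls off the work surface, if the arm or the gripper's body presses on something with over 40 N, if the wrist force passes 120 N, or if a joint passes its speed limit or range.

ROBOT

A 6-joint arm with a two-finger parallel gripper is mounted at the origin on the work surface. World frame = base frame: x ahead of the robot, y to its left, z up, the work surface at z = 0. Lengths are in mm, angles in rad, forces in N, time in s.
With the tool pointing down it reaches from about 350 to 925 mm from the base axis. Payload 6.4 kg.
Tool frame: the origin (TCP) lies between the finger pads; the fingertips stand 22 mm ahead of it and the grasp point (between the pads) lies 3 mm ahead of it; z points along the fingers, y is the direction in which the jaws open and shut (so a half turn about z gives the same grasp; the last joint's range is limited). The gripper opens to 85 mm and grips with 20 to 120 N. Pads are 22 mm wide; open, the fingers measure 114 mm over their backs; the gripper's body (76 mm by 85 mm) begins 54 mm behind the grasp point. The pads swing forward as they close: fully open they stand 13 mm farther back than shut.
Start: joints at [-1.311, 0.245, 1.558, -0, 1.339, -0.174], TCP at [273.215, -589.803, 253.29] pointing down, gripper open.
Joint ranges: [-3.13, 3.13], [-1.02, 2.26], [0.13, 2.54], [-0.95, 4.09], [0.21, 2.88], [-2.74, 2.74]. Speed limits (rad/s): [2.57, 2.57, 3.14, 3.14, 3.14, 3.14].

INTERFACE

Orientations are given as a unit quaternion [x, y, z, w].
In Python, from workcell import env, optics gives the robot as it stands. The module is installed in compiled form; this text tells all that it offers.
- The arm moves only by the tool move_arm, never from a script. Its argument "motion" is one flat list of numbers, 7 for each row, row after row: the shift along the tool's x, y, z in m, then the turn, a rotation vector about the tool's x, y, z in rad, then the finger opening in m, from 0 to 0.0854. A call has 1 to 8 rows; each row shifts and turns the pose as measured when the row begins, along the tool's axes as they then stand; what a row does not reach is not made up. A row lasts 1/10 s, in which the tool goes at most 50 mm and 8.59 degrees, less where a joint would pass 70% of its speed; a pose out of reach is approached as far as the arm can. A call is refused whole if a number of a shift passes 0.05 or a number of a turn 0.15, either way. A call with a gripper value outside its range is refused whole. The fingers move at their own pace and stop on an object; "force" is the grip in N (left out, the last holds). Time passes only in rows, so rows that do not move let the fingers close. It gives the time, the measured TCP pose, the force and the opening at its end, in the units of the state.
- env.read_state(): the state, without advancing time (a new reading comes with each control period).
- optics.get_image(name): name is "scene" or "top" or "wrist"; returns a dict with "color" (420x560x3 uint8, red, green, blue), "fx", "fy", "cx", "cy" (pixels), "R" (3x3) and "t" (3): a world point X has camera coordinates R X + t; the wrist camera has in their place "T_tool_cam" (4x4, takes a point from camera to tool coordinates, whose origin is the TCP and whose axes are the flange's). Camera axes: x right, y down, z forward; pixel columns grow to the right and rows downward; lengths in mm; the calibration is good to about 2 mm. The wrist camera is an equidistant fisheye: a pixel r from the principal point sees the ray r / f radians off the axis. A picture is of the moment at which its call begins: read the wrist's pose just before it. There is no depth.
- env.sign_off(): hands the job in, once; it reports no verdict.
The state is a dict: "t": time; "joints": joint angles; "qd": joint speeds; "effort": joint torques, N m; "tcp_pos": TCP position; "tcp_rot": TCP orientation; "contact_force": force on the tool from outside, world axes, zero at the start; "wrist_torque": the same for the moment, N m; "grip_width": finger opening in mm.
Only numpy, scipy, OpenCV 4.12 (cv2) and the standard library are available. Lean on these libraries where they do the work, as an engineer would, in place of code of your own. Each camera call takes 0.05 s, during which the arm holds its last target. There are 200 camera calls.

## Working session

There is one attempt and no reset: what is moved stays moved. The work goes in short steps, Python scripts to look and compute and a tool call to move; the robot and the scene stay as the last step left them, time stands still between calls to the robot, and variables do not carry over. Pictures are saved under pics/ and viewed, about 8 in all and at most 12, crops included, and the job is handed in when it is done.

Besides the shell and the picture viewer there is one more tool, called as name(argument=value, ...), one argument or row to a line, values as JSON. move_arm: Moves the arm, as the interface text tells. Its arguments: {"type":"object","properties":{"motion":{"type":"array"},"force":{"type":"number"}},"required":["motion"]}

```bash
mkdir -p pics; python3 - <<'E'
from workcell import env, optics
import cv2,pickle,numpy as np
s=env.read_state();print(s)
for n in ("scene","top"):
    d=optics.get_image(n);pickle.dump(d,open(n+".pkl","wb"));cv2.imwrite(f"pics/{n}0.png",d["color"][:,:,::-1]);print(n,d["fx"],d["cx"],d["cy"],np.round(d["R"],3).tolist(),d["t"])
E
```

```text
{'t': 0.0, 'joints': array([-1.31110142e+00,  2.45807592e-01,  1.55901767e+00, -5.89284006e-07,
        1.33871088e+00, -1.74111946e-01]), 'qd': array([ 0.0003189 , -0.00010842, -0.00144186, -0.00029382,  0.0006168 ,
        0.0005122 ]), 'effort': array([-1.68920055e-04, -4.29511964e+01, -3.26126504e+01, -1.42842582e-04,
        5.34672217e-03,  2.88300775e-06]), 'tcp_pos': array([ 273.07604589, -589.28316385,  252.1824675 ]), 'tcp_rot': array([ 9.76568057e-01,  2.15206611e-01, -4.18561521e-05, -9.70843609e-04]), 'contact_force': array([ 0.11969027, -0.35445016, -0.41834037]), 'wrist_torque': array([-0.00248726, -0.02791246,  0.01177348]), 'grip_width': 85.30496088358461}
scene 389.45749542724985 283.9598922294246 203.1480021375569 [[0.402, 0.916, -0.002], [0.775, -0.341, -0.532], [-0.488, 0.212, -0.847]] [-267.19374947 -414.56255998 1165.40570276]
top 395.8444406466724 286.20521816239716 210.63530958497225 [[0.184, -0.983, 0.006], [-0.959, -0.181, -0.22], [0.217, 0.035, -0.975]] [-76.57560236 583.38117888 876.22370134]
```

View pics/scene0.png

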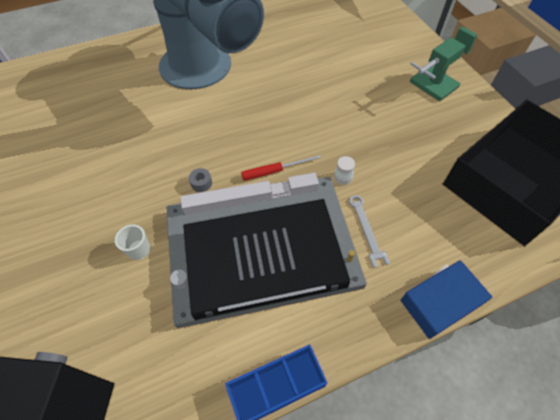

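View pics/top0.png

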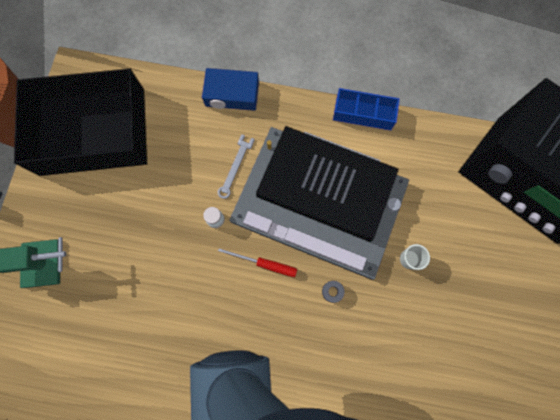

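The scene view shows the rail running from (181,203) to (318,180), with the notch near (280,190). In the top view the rail runs from (247,218) to (367,265), with the notch near (280,231), towards the jar (+y) end. Next I'll measure the rail by ray casting.

```bash
cat > h.py <<'E'
import numpy as np,cv2,pickle
def ray(d,uv,z):
    uv=np.atleast_2d(uv).astype(float)
    c=np.c_[(uv[:,0]-d["cx"])/d["fx"],(uv[:,1]-d["cy"])/d["fy"],np.ones(len(uv))]
    R=np.array(d["R"]);o=-R.T@np.array(d["t"]);w=c@R
    return o+w*((z-o[2])/w[:,2])[:,None]
E
python3 - <<'E'
from h import *
out=[]
for n,box in (("scene",(170,170,325,215)),("top",(238,205,375,275))):
    d=pickle.load(open(n+".pkl","rb"));im=d["color"];x0,y0,x1,y1=box
    c=im[y0:y1,x0:x1].astype(int)
    m=((c.min(2)>150)&(c.max(2)-c.min(2)<40)).astype(np.uint8)
    k,l,st,ce=cv2.connectedComponentsWithStats(m)
    for i in range(1,k):
        if st[i,4]>25:
            ys,xs=np.nonzero(l==i);P=ray(d,np.c_[xs+x0,ys+y0],60)[:,:2]
            r=cv2.minAreaRect(P.astype(np.float32));print(n,st[i].tolist(),np.round(cv2.boxPoints(r),1).tolist(),np.round(r[0],1),np.round(r[1],1),r[2])
    v=cv2.resize(im[y0:y1,x0:x1,::-1],None,fx=5,fy=5,interpolation=cv2.INTER_CUBIC);out.append(cv2.copyMakeBorder(v,0,10,0,800-v.shape[1],cv2.BORDER_CONSTANT))
cv2.imwrite("pics/crop.png",np.vstack(out))
E
```

```text
scene [118, 3, 31, 15, 325] [[529.7999877929688, 68.5], [560.7000122070312, 62.29999923706055], [573.2000122070312, 124.19999694824219], [542.2999877929688, 130.5]] [551.5  96.4] [63.2 31.5] 78.60980987548828
scene [11, 11, 104, 27, 1220] [[475.6000061035156, -162.60000610351562], [512.5, -171.60000610351562], [565.4000244140625, 45.29999923706055], [528.5, 54.29999923706055]] [520.5 -58.7] [223.2  38. ] 76.29065704345703
top [5, 6, 29, 21, 325] [[529.7999877929688, 68.4000015258789], [559.5, 62.20000076293945], [572.2000122070312, 123.4000015258789], [542.5, 129.5]] [551.   95.9] [62.4 30.4] 78.24727630615234
top [36, 20, 92, 45, 1205] [[482.8999938964844, -164.60000610351562], [512.9000244140625, -170.60000610351562], [556.5, 47.900001525878906], [526.5999755859375, 53.900001525878906]] [519.7 -58.3] [222.8  30.6] 78.6990966796875
```

View pics/crop.png

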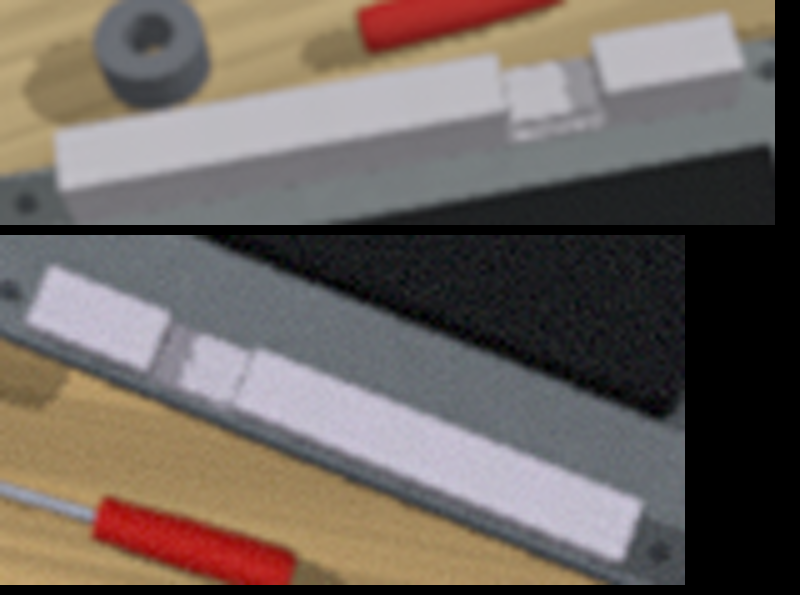

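Rail middle is at about (527.6, -20.6), with a yaw of about -0.199 rad. The notch runs from y = 44 to 88, so its centre is at +66. I'll move over with the fingers shut.

move_arm(
  motion=[0.033,-0.029,0,0,0,0,0,0.033,-0.029,0,0,0,0,0,0.033,-0.029,0,0,0,0,0,0.033,-0.029,0,0,0,0,0,0.033,-0.029,0,0,0,0,0,0.033,-0.029,0,0,0,0,0,0.033,-0.029,0,0,0,0,0,0.033,-0.029,0,0,0,0,0],
  force=40,
)

```text
t: 0.9
tcp_pos: [416.5, -259.3, 248.4]
tcp_rot: [0.978, 0.21, -0.001, -0.004]
contact_force: [0.2, -0.5, -0.0]
grip_width: 0.1
```

move_arm(
  motion=[0,0,0,0,0,-0.12,0,0,0,0,0,0,-0.12,0,0,0,0,0,0,-0.12,0,0,0,0,0,0,-0.12,0,0,0,0,0,0,-0.12,0,0,0,0,0,0,-0.12,0,0,0,0,0,0,-0.12,0,0,0,0,0,0,-0.1,0],
)

```text
t: 1.7
tcp_pos: [417.0, -250.6, 244.7]
tcp_rot: [0.761, 0.649, 0.001, -0.007]
contact_force: [0.3, -0.4, 0.6]
grip_width: -0.3
```

```bash
cat >> h.py <<'E'
from scipy.spatial.transform import Rotation as Ro
M=np.array([527.6,-20.6,60]);X=np.array([.980,-.198,0]);Y=np.array([.198,.980,0])
def rep(y,ztip,x=0):
    from workcell import env
    s=env.read_state();R=Ro.from_quat(s["tcp_rot"]).as_matrix();p=s["tcp_pos"];tip=p+22*R[:,2]-M
    G=np.c_[Y,X,[0,0,-1]]
    print("t",s["t"],"tip rail xyz",np.round([tip@X,tip@Y,tip[2]],1),"F",np.round(s["contact_force"],1),"w",s["grip_width"],
     "shift tool",np.round(R.T@(M+x*X+y*Y+[0,0,ztip]-M-tip),1),"turn",np.round(Ro.from_matrix(R.T@G).as_rotvec(),3))
E
python3 -c "
from h import *
rep(15,60)"
```

```text
t 1.7 tip rail xyz [ -63.1 -247.1  162.7] F [ 0.3 -0.4  0.6] w -0.3224979843968953 shift tool [258.2  74.8 104.9] turn [-0.01  -0.011  0.041]
```

move_arm(
  motion=[0.043,0.0125,0.005,-0.003,-0.003,0.01,0,0.043,0.0125,0.005,-0.003,-0.003,0.01,0,0.043,0.0125,0.005,0,0,0.01,0,0.043,0.0125,0.005,0,0,0,0,0.043,0.0125,0.005,0,0,0,0,0.043,0.0125,0.005,0,0,0,0,0,0,0,0,0,0,0],
)

```text
t: 2.4
tcp_pos: [539.2, -2.3, 212.9]
tcp_rot: [0.772, 0.635, 0.0, -0.003]
contact_force: [1.0, -0.3, -0.9]
grip_width: 0.1
```

```bash
python3 -c "
from h import *
rep(15,30)"
```

```text
t 2.4 tip rail xyz [  7.7  20.3 130.9] F [ 1.  -0.3 -0.9] w 0.07191309830481334 shift tool [ -5.7  -7.2 100.9] turn [-0.005 -0.004  0.006]
```

move_arm(
  motion=[-0.002,-0.003,0.025,-0.002,-0.002,0.003,0,-0.002,-0.003,0.025,-0.002,-0.002,0.003,0,-0.001,-0.001,0.025,0,0,0,0,0,0,0.02,0,0,0,0,0,0,0,0,0,0,0,0,0,0,0,0,0,0],
)

```text
t: 3.0
tcp_pos: [530.1, -6.3, 114.7]
tcp_rot: [0.773, 0.634, -0.001, -0.0]
contact_force: [0.9, -0.3, -0.1]
grip_width: 0.2
```

```bash
python3 -c "
from h import *
rep(15,6)
from workcell import optics
d=optics.get_image('scene');v=d['color'][140:260,180:360,::-1];cv2.imwrite('pics/s1.png',cv2.resize(v,None,fx=4,fy=4,interpolation=2))"
```

```text
t 3.0 tip rail xyz [-0.4 14.5 32.7] F [ 0.9 -0.3 -0.1] w 0.23512392021843975 shift tool [ 0.5  0.4 26.7] turn [-0.002  0.001  0.002]
```

View pics/s1.png

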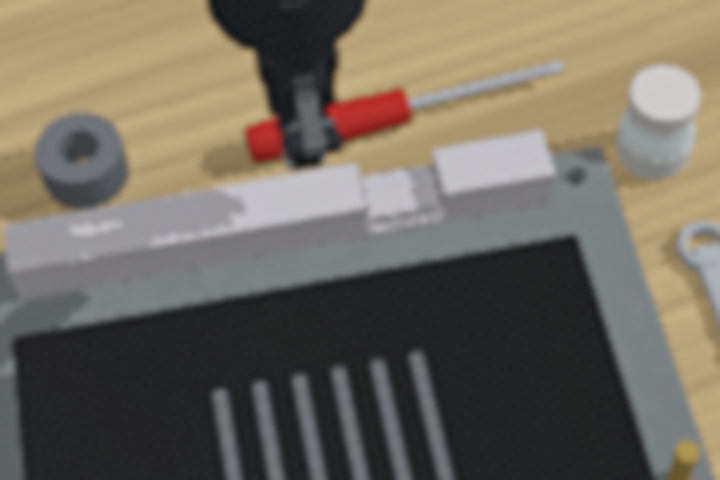

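The picture shows the shut fingers above the rail, tip at crop (310,160), about 33 mm up and short of the notch at (400,195), as expected. I'll descend gently.

move_arm(
  motion=[0,0,0.012,0,0,0,0,0,0,0.01,0,0,0,0,0,0,0.004,0,0,0,0,0,0,0,0,0,0,0],
)

```text
t: 3.45
tcp_pos: [531.9, -7.1, 89.7]
tcp_rot: [0.773, 0.634, 0.001, 0.002]
contact_force: [-0.4, 0.2, -0.2]
grip_width: -0.1
```

move_arm(
  motion=[0,0,0.0015,0,0,0,0,0,0,0.0015,0,0,0,0,0,0,0,0,0,0,0],
)

```text
t: 3.75
tcp_pos: [532.4, -7.1, 86.8]
tcp_rot: [0.773, 0.634, 0.001, 0.002]
contact_force: [0.0, -0.7, -0.2]
grip_width: 0.2
```

```bash
python3 -c "
from h import *
rep(15,0)"
```

```text
t 3.75 tip rail xyz [ 2.1 14.1  4.8] F [ 0.  -0.7 -0.2] w 0.2032903843053945 shift tool [ 0.9 -2.1  4.8] turn [0.004 0.002 0.002]
```

move_arm(
  motion=[0,-0.001,0.0015,0.002,0,0,0,0,0,0.0015,0,0,0,0],
)

```text
t: 3.95
tcp_pos: [531.7, -7.0, 84.2]
tcp_rot: [0.773, 0.634, 0.0, 0.002]
contact_force: [0.5, -0.2, 0.6]
grip_width: 0.1
```

move_arm(
  motion=[0,0,0.001,0,0,0,0,0,0,0,0,0,0,0],
)

```text
t: 4.15
tcp_pos: [531.6, -6.9, 83.0]
tcp_rot: [0.773, 0.634, 0.0, 0.002]
contact_force: [-0.1, -0.3, 0.5]
grip_width: -0.2
```

move_arm(
  motion=[0,0,0.001,0,0,0,0],
)

```text
t: 4.25
tcp_pos: [531.8, -7.0, 82.1]
tcp_rot: [0.773, 0.634, 0.0, 0.002]
contact_force: [0.6, 0.2, 0.5]
grip_width: 0.2
```

move_arm(
  motion=[0,0,0.001,0,0,0,0],
)

```text
t: 4.35
tcp_pos: [531.9, -7.0, 82.0]
tcp_rot: [0.773, 0.634, 0.0, 0.002]
contact_force: [-6.6, 1.1, 14.1]
grip_width: -0.1
```

move_arm(
  motion=[0,0,0.001,0,0,0,0],
)

```text
t: 4.45
tcp_pos: [531.9, -7.0, 82.0]
tcp_rot: [0.773, 0.634, -0.0, 0.001]
contact_force: [-4.6, 0.5, 10.1]
grip_width: 0.1
```

move_arm(
  motion=[0,0,0.0005,0,0,0,0],
)

```text
t: 4.55
tcp_pos: [532.0, -7.0, 82.1]
tcp_rot: [0.773, 0.634, -0.0, 0.001]
contact_force: [-0.7, -0.5, 2.1]
grip_width: 0.2
```

Contact is at tip z = 60 mm. I'll slide lightly toward +y.

move_arm(
  motion=[0.004,0,0.0008,0,0,0,0,0.004,0,0.0008,0,0,0,0,0.004,0,0.0008,0,0,0,0,0.004,0,0.0008,0,0,0,0],
)

```text
t: 4.95
tcp_pos: [538.1, 6.1, 82.1]
tcp_rot: [0.773, 0.634, -0.001, 0.006]
contact_force: [-2.4, -3.4, 4.9]
grip_width: -0.0
```

move_arm(
  motion=[0.004,0,0.0008,0,0,0,0,0.004,0,0.0008,0,0,0,0,0.004,0,0.0008,0,0,0,0,0.004,0,0.0008,0,0,0,0],
)

```text
t: 5.35
tcp_pos: [544.4, 19.8, 82.0]
tcp_rot: [0.772, 0.635, -0.001, 0.01]
contact_force: [-1.7, -2.8, 5.0]
grip_width: -0.1
```

```bash
python3 -c "
from h import *
rep(55,0)"
```

```text
t 5.35 tip rail xyz [ 8.8 42.6  0. ] F [-1.7 -2.8  5. ] w -0.07809456885339994 shift tool [12.4 -8.8 -0.3] turn [0.015 0.014 0.005]
```

move_arm(
  motion=[0,-0.003,0.0005,0.005,0.005,0,0,0.003,-0.004,0.0005,0.005,0.005,0,0,0.003,-0.003,0.0006,0.004,0.004,0,0,0.003,-0.001,0.0006,0,0,0,0],
)

```text
t: 5.75
tcp_pos: [538.0, 30.3, 81.7]
tcp_rot: [0.772, 0.635, 0.003, 0.003]
contact_force: [0.7, -0.5, 1.3]
grip_width: -0.2
```

```bash
python3 -c "
from h import *
rep(66,0)"
```

```text
t 5.75 tip rail xyz [ 0.3 52.  -0.3] F [ 0.7 -0.5  1.3] w -0.2345001021074885 shift tool [14.  -0.2 -0.3] turn [ 0.008 -0.     0.005]
```

move_arm(
  motion=[0.003,0,0.0008,0.004,0,0.003,0,0.003,0,0.0008,0.003,0,0,0],
)

```text
t: 5.95
tcp_pos: [537.3, 37.6, 78.6]
tcp_rot: [0.774, 0.634, -0.0, -0.002]
contact_force: [-1.4, 0.3, 0.5]
grip_width: 0.2
```

move_arm(
  motion=[0.003,0,0.0008,0,0,0,0,0.003,0,0.0008,0,0,0,0],
)

```text
t: 6.15
tcp_pos: [537.2, 44.7, 75.4]
tcp_rot: [0.774, 0.634, -0.001, -0.003]
contact_force: [0.4, -0.8, 0.6]
grip_width: -0.2
```

```bash
python3 -c "
from h import *
rep(66,-4)"
```

```text
t 6.15 tip rail xyz [-3.7 66.  -6.6] F [ 0.4 -0.8  0.6] w -0.15639383286639 shift tool [ 0.   3.7 -2.6] turn [-0.007 -0.002  0.001]
```

The tip has dropped into the notch (z -6.6 at y 66). I'll centre it and press.

move_arm(
  motion=[0,0.002,0.001,-0.004,0,0,0,0,0.0015,0.001,-0.003,0,0,0,0,0,0.001,0,0,0,0],
)

```text
t: 6.45
tcp_pos: [540.3, 44.8, 71.3]
tcp_rot: [0.773, 0.634, 0.0, -0.001]
contact_force: [0.4, 0.5, 0.4]
grip_width: 0.0
```

move_arm(
  motion=[0,0,0.0015,0,0,0,0,0,0,0.0015,0,0,0,0,0,0,0.0015,0,0,0,0],
)

```text
t: 6.75
tcp_pos: [540.4, 44.8, 67.5]
tcp_rot: [0.773, 0.634, 0.0, -0.001]
contact_force: [-2.6, 1.2, 5.8]
grip_width: 0.2
```

```bash
python3 -c "
from h import *
rep(66,-20)"
```

```text
t 6.75 tip rail xyz [ -0.4  66.6 -14.5] F [-2.6  1.2  5.8] w 0.15093986498384057 shift tool [-0.7  0.4  5.5] turn [-0.002 -0.002  0.002]
```

The key is moving with about 6 N of resistance.

move_arm(
  motion=[0,0,0.0015,0,0,0,0,0,0,0.0015,0,0,0,0,0,0,0.0015,0,0,0,0,0,0,0.0015,0,0,0,0],
)

```text
t: 7.15
tcp_pos: [540.5, 44.8, 62.7]
tcp_rot: [0.774, 0.634, -0.0, -0.002]
contact_force: [-2.7, -0.1, 4.6]
grip_width: 0.0
```

move_arm(
  motion=[0,0,0.001,0,0,0,0,0,0,0.001,0,0,0,0],
)

```text
t: 7.35
tcp_pos: [540.5, 44.8, 62.0]
tcp_rot: [0.774, 0.634, -0.0, -0.002]
contact_force: [-6.8, 0.7, 14.0]
grip_width: -0.2
```

```bash
python3 -c "
from h import *
rep(66,-20)"
```

```text
t 7.35 tip rail xyz [ -0.3  66.7 -20. ] F [-6.8  0.7 14. ] w -0.2471320149861305 shift tool [-0.7  0.3 -0. ] turn [-0.004 -0.002  0.001]
```

The hard stop is reached at -20.0 mm with 14 N. I'll hold there briefly, then lift straight up.

move_arm(
  motion=[0,0,0.001,0,0,0,0,0,0,0.001,0,0,0,0,0,0,0.001,0,0,0,0],
)

```text
t: 7.65
tcp_pos: [540.6, 44.7, 62.0]
tcp_rot: [0.773, 0.634, -0.001, -0.003]
contact_force: [-6.1, 0.5, 10.8]
grip_width: 0.0
```

move_arm(
  motion=[0,0,-0.003,0,0,0,0,0,0,-0.008,0,0,0,0,0,0,-0.015,0,0,0,0,0,0,-0.025,0,0,0,0,0,0,-0.035,0,0,0,0,0,0,-0.035,0,0,0,0,0,0,0,0,0,0,0,0,0,0,0,0,0,0],
)

```text
t: 8.45
tcp_pos: [541.7, 43.9, 192.2]
tcp_rot: [0.774, 0.634, 0.0, -0.001]
contact_force: [-0.7, 0.4, 0.5]
grip_width: 0.2
```

```bash
python3 -c "
from h import *
rep(66,0)
from workcell import optics
o=[]
for n,(x0,y0,x1,y1) in (('scene',(100,140,400,320)),('top',(190,100,460,310))):
  d=optics.get_image(n);a=d['color'];b=pickle.load(open(n+'.pkl','rb'))['color']
  v=np.hstack([b[y0:y1,x0:x1],a[y0:y1,x0:x1]])[:,:,::-1];o.append(cv2.resize(v,(800,int(v.shape[0]*800/v.shape[1]))))
v=np.vstack(o);print(v.shape);cv2.imwrite('pics/s2.png',v)"
```

```text
t 8.45 tip rail xyz [  1.   66.  110.2] F [-0.7  0.4  0.5] w 0.176364678799646 shift tool [ -0.3  -0.8 110.2] turn [-0.002 -0.002  0.001]
(551, 800, 3)
```

View pics/s2.png

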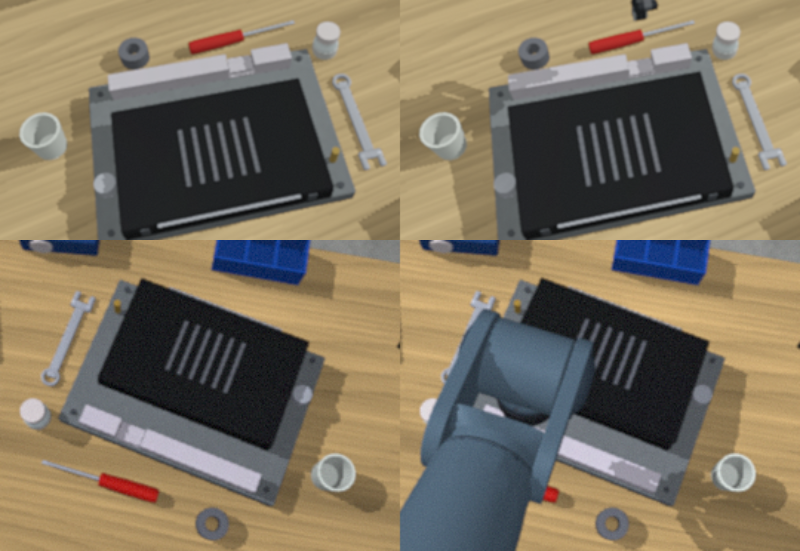

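In the after view (right), the lid's near edge has risen: its top-right corner went from about (302,80) to (702-400,73). None of the loose things has moved. The hand is 110 mm above the rail and clear of everything.

```bash
python3 -c "
from workcell import env
print(env.sign_off())"
```

```text
the job is handed in; nothing more can be done
None
```

The release key is pressed fully home, the lid stands ajar, and I handed the job in at about 8.5 s of the 64 s allowed. No verdict is reported.

- **Finding the notch:** The cameras put the notch at y = +66 mm along the rail. I touched down at y ≈ 14 mm, with a peak of about 14 N on the first contact. I then slid along the rail at about 5 N, and the tip dropped in at y ≈ 55–60 mm.
- **Pressing the key:** It resisted with about 5–6 N and met its hard stop at -20.0 mm from the rail's top, with up to 14 N there. I held it for 0.3 s before lifting straight out. The highest force I read was about 16 N against the 45 N limit.
- **Last checks:** After lifting, the contact force was back to noise, under 1 N. The scene picture shows the lid's near edge raised and every loose thing where it stood.
- **What I could not check:** I judged the lid only by eye and did not measure its angle. In the last top view the arm hid the jar and part of the wrench and screwdriver, so for those I relied on the scene view.
- **Drift while sliding:** The tip wandered about 9 mm sideways across the rail. I corrected it before the tip entered the notch.

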